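# Let the white mill balls out of their dispenser

## Robot

A 7-joint arm with a two-finger parallel gripper is mounted at the origin on the work surface. World frame = base frame: x ahead of the robot, y to its left, z up, the work surface at z = 0. Lengths are in m, angles in rad, forces in N, time in s.
With the tool pointing down it reaches from about 0.425 to 0.925 m from the base axis. Payload 6.8 kg.
Tool frame: the origin (TCP) lies at the centre of the arm's flange, where the gripper is bolted on; the fingertips stand 173 mm ahead of it and the grasp point (between the pads) lies 155 mm ahead of it; z points along the fingers, y is the direction in which the jaws open and shut (so a half turn about z gives the same grasp; the last joint's range is limited). The gripper opens to 85 mm and grips with 20 to 120 N. Pads are 22 mm wide; open, the fingers measure 114 mm over their backs; the gripper's body (76 mm by 85 mm) begins 54 mm behind the grasp point. The pads swing forward as they close: fully open they stand 13 mm farther back than shut.
Start: joints at [1.106, 0.477, 0.022, 1.555, -0.011, 1.109, -0.083], TCP at [0.236, -0.632, 0.405] pointing down, gripper open.
Joint ranges: [-2.96, 2.96], [-0.34, 2.1], [-1.41, 1.46], [0.24, 2.44], [-1.37, 4.51], [0.17, 1.92], [-2.96, 2.96]. Speed limits (rad/s): [2.39, 2.39, 3.14, 3.14, 3.14, 3.14, 3.14].

## Interface

Orientations are given as a rotation vector (axis times angle).
In Python, from bench import readout, grab_frame, camera_model, r gives the robot as it stands.
- The arm moves only by the tool apply_moves, never from a script. Its argument "deltas" is a list of rows, each an object with "xyz": the shift along the world's x, y, z in m, a list of three; "turn": the turn about the world's z in rad. In form: [{"xyz": [dx, dy, dz], "turn": turn}, ...]. A call has 1 to 12 rows; each row shifts and turns the commanded pose from where the row before left it; what a row does not reach is not made up. A row lasts 1/12 s, in which the tool goes at most 41.7 mm and 7.16 degrees, less where a joint would pass 70% of its speed; a pose out of reach is approached as far as the arm can. A call with a gripper value outside its range is refused whole. "claw" is the gripper's target within -1 to 1 (shut at 1, half-way at 0, fully open at -1), set as the call begins (left out, the last holds). The fingers move at their own pace and stop on an object; "squeeze" is the grip in N (left out, the last holds). Time passes only in rows, so rows that do not move let the fingers close. It gives the time, the measured TCP pose, the force and the opening at its end, in the units of the state.
- readout.get_obs(): the state, without advancing time (a new reading comes with each control period).
- grab_frame(name): name is "scene" or "top"; returns the picture (400x640x3 uint8, red, green, blue); there is no depth.
- camera_model(name): a dict with "intrinsics" (3x3 intrinsics, pixels), "R" (3x3) and "t" (3): a world point X has camera coordinates R X + t. Camera axes: x right, y down, z forward; pixel columns grow to the right and rows downward; lengths in m; the calibration is good to about 2 mm. A picture is of the moment at which its call begins. camera_model takes no time and is no camera call.
- r.hand_in(): hands the job in, once; it reports no verdict.
The state is a dict: "clock": time; "joints": joint angles; "qvel": joint speeds; "tau": joint torques, N m; "tcp_pos": TCP position; "orientation": TCP orientation; "contact_force": force on the tool from outside, world axes, zero at the start; "moment": the same for the moment, N m; "grip_width": finger opening in m.
Only numpy, scipy, OpenCV 4.12 (cv2) and the standard library are available. Lean on these libraries where they do the work, as an engineer would, in place of code of your own. Each camera call takes 0.05 s, during which the arm holds its last target.

## Task

Press down the rubber pad of the rocking lever on the dispenser that holds the three white balls, so that its far end lifts the yellow gate, and keep it down until all three have rolled into the blue catch tray; then let go, so that the gate drops shut. Do not touch the balls or the gates, leave the lever of the brown balls alone, and leave everything else standing where it is.

Things in the scene. Friction and masses are not known exactly. Their poses are not given: they have to be found in the camera images.
- white_rack: Fixed dispenser of the three white balls: grey board 215 x 250 x 10 mm with chute, blue tray, wooden pivot cheeks (top at 126). Origin at table level, 20 mm to +y of the point below the lever's pivot. +x: along the lever from pad (x=-115) to gate (x=110); +y: down the chute (x=110, y=-125 to 25) into the tray. z up. Both dispensers look alike but for the balls; which is left or right varies.
- white_lever (a joint): Tilt (rad) of the rocking lever of the three white balls: 0 level, gate shut; grows as the pad is pressed, stop at 0.34 (gate 40 mm up). A ball passes the gate from 0.2. Pivot 112 mm high, 115 from the pad's centre. A spring returns it: about 2 N on the pad starts it, 5 to 6 N holds it at the stop. The pad sinks 39 mm, from 125 to 86 above the table, nearly straight down.
- white_pad (a point): Centre of the top face of the black rubber pressing pad (34 along the lever x 30 across) on the lever of the dispenser with the three white balls; 125 mm above the table at rest. It moves with the lever; nothing stands beneath it.
- white_tray (a point): Centre of the floor of the blue catch tray on the dispenser with the three white balls, 21 mm above the table; axes as the dispenser's. The tray is 92 (x) by 88 (y) mm inside, its walls reach 38 to 62 mm above the table; its floor slopes to the far (+y) wall, where balls come to rest.
- white_gate (a point): Middle of the lower edge of the yellow gate plate, 20 wide and 4 thick, that hangs from the lever's far end into the chute and holds back the three white balls. It moves with the lever; when shut it hangs 4 mm over the chute's floor.
- brown_rack: Fixed dispenser of the two brown balls: grey board 215 x 250 x 10 mm with chute, blue tray, wooden pivot cheeks (top at 126). Origin at table level, 20 mm to +y of the point below the lever's pivot. +x: along the lever from pad (x=-115) to gate (x=110); +y: down the chute (x=110, y=-125 to 25) into the tray. z up. Both dispensers look alike but for the balls; which is left or right varies.
- brown_lever (a joint): Tilt (rad) of the rocking lever of the two brown balls: 0 level, gate shut; grows as the pad is pressed, stop at 0.34 (gate 40 mm up). A ball passes the gate from 0.2. Pivot 112 mm high, 115 from the pad's centre. A spring returns it: about 2 N on the pad starts it, 5 to 6 N holds it at the stop. The pad sinks 39 mm, from 125 to 86 above the table, nearly straight down.
- brown_pad (a point): Centre of the top face of the black rubber pressing pad (34 along the lever x 30 across) on the lever of the dispenser with the two brown balls; 125 mm above the table at rest. It moves with the lever; nothing stands beneath it.
- brown_tray (a point): Centre of the floor of the blue catch tray on the dispenser with the two brown balls, 21 mm above the table; axes as the dispenser's. The tray is 92 (x) by 88 (y) mm inside, its walls reach 38 to 62 mm above the table; its floor slopes to the far (+y) wall, where balls come to rest.
- brown_gate (a point): Middle of the lower edge of the yellow gate plate, 20 wide and 4 thick, that hangs from the lever's far end into the chute and holds back the two brown balls. It moves with the lever; when shut it hangs 4 mm over the chute's floor.
- white_ball1: Centre of a white ceramic mill ball, 25 mm across, 29 g, number 1 in the chute counted from the gate.
- white_ball2: Centre of a white ceramic mill ball, 25 mm across, 29 g, number 2 in the chute counted from the gate.
- white_ball3: Centre of a white ceramic mill ball, 25 mm across, 29 g, number 3 in the chute counted from the gate.
- brown_ball1: Centre of a brown ceramic mill ball, 25 mm across, 29 g, number 1 in the chute counted from the gate.
- brown_ball2: Centre of a brown ceramic mill ball, 25 mm across, 29 g, number 2 in the chute counted from the gate.
- mug: Bystander: white mug with a handle, 80 wide and 80 high mm. Origin at the middle of its underside. Not part of the job.
- tumbler: Bystander: brown handleless cup, 72 wide and 85 high mm. Origin at the middle of its underside. Not part of the job.
- jar: Bystander: amber jar with a black cap, 72 wide and 95 high mm. Origin at the middle of its underside. Not part of the job.
- brush: Bystander: brush lying flat, 200 long mm. Origin at the middle of its underside. Not part of the job.
- tile: Bystander: blue glazed test tile lying flat, 50 x 70 x 8 mm. Origin at the middle of its underside. Not part of the job.
- bowl: Bystander: blue bowl, 100 wide and 45 high mm. Origin at the middle of its underside. Not part of the job.

How it is judged:
By the outcome, as a careful person would: the job done as asked, in the order asked, and still so for the second after the job is handed in, with the robot touching nothing.
It also fails if it takes over 38 s, if anything falls off the work surface, if the arm or the gripper's body presses on something with over 40 N, if the wrist force passes 120 N, or if a joint passes its speed limit or range.

## Working session

There is one attempt and no reset: what is moved stays moved. The work goes in short steps, Python scripts to look and compute and a tool call to move; the robot and the scene stay as the last step left them, time stands still between calls to the robot, and variables do not carry over. Pictures are saved under pics/ and viewed, and the job is handed in when it is done.

Besides the shell and the picture viewer there is one more tool, called as name([rows], argument=value, ...), one row to a line, values as JSON. apply_moves: Moves the arm, as the interface text tells. Its arguments: {"type":"object","properties":{"deltas":{"type":"array"},"claw":{"type":"number"},"squeeze":{"type":"number"}},"required":["deltas"]}

```bash
mkdir -p pics
python3 - <<'E'
from bench import readout, grab_frame, camera_model, r
import cv2,numpy as np
for n in("scene","top"):
    f=grab_frame(n); cv2.imwrite(f"pics/{n}0.png",f[:,:,::-1]); m=camera_model(n)
    print(n,m, -np.array(m["R"]).T@np.array(m["t"]))
print(readout.get_obs())
E
```

```text
scene {'intrinsics': array([[401.98516532,   0.        , 319.7816226 ],
       [  0.        , 401.98516532, 204.97774239],
       [  0.        ,   0.        ,   1.        ]]), 'R': array([[ 0.88624312,  0.46321462,  0.00231338],
       [ 0.28439831, -0.54016805, -0.7920455 ],
       [-0.36563744,  0.7026028 , -0.61045767]]), 't': array([-0.4654751 , -0.07071898,  1.72966637])} [ 1.06506725 -1.0378537   1.00095228]
top {'intrinsics': array([[403.59828106,   0.        , 319.80541827],
       [  0.        , 403.59828106, 193.8462815 ],
       [  0.        ,   0.        ,   1.        ]]), 'R': array([[ 0.00623874, -0.99997574,  0.0030971 ],
       [-0.99773178, -0.00643227, -0.06700689],
       [ 0.06702518, -0.00267204, -0.99774771]]), 't': array([0.00684982, 0.51334094, 1.30231123])} [0.42484618 0.01363143 1.33375421]
{'clock': 0.1, 'joints': array([ 1.10590862,  0.47772729,  0.02234131,  1.55631005, -0.01151396,
        1.10928036, -0.08312034]), 'qvel': array([ 7.02508162e-04, -3.56485654e-03,  6.36243681e-04, -1.80428822e-03,
        1.30135348e-03, -8.28491769e-04,  7.36231701e-05]), 'tau': array([ 4.51326807e-03, -5.97756100e+01,  1.61372043e+00, -2.81953025e+01,
        1.28511968e-02,  5.02265728e-03,  2.94659742e-05]), 'tcp_pos': array([ 0.2356873 , -0.63226988,  0.40383403]), 'orientation': array([-3.09021111e+00, -5.57190234e-01,  6.02522021e-04]), 'contact_force': array([0.10486779, 0.17973616, 0.34674703]), 'moment': array([ 0.03196942, -0.022953  ,  0.00830918]), 'grip_width': 0.08501711563038167}
```

View pics/scene0.png

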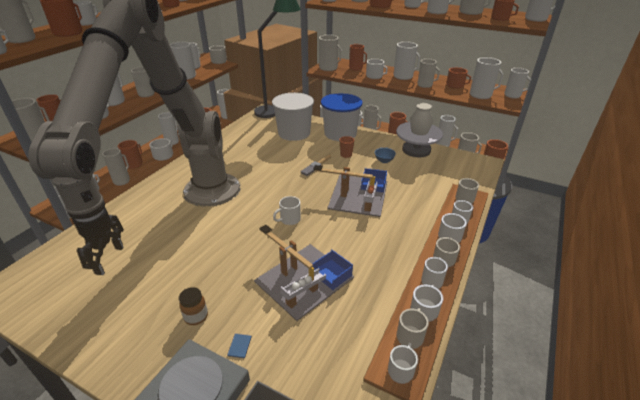

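View pics/top0.png

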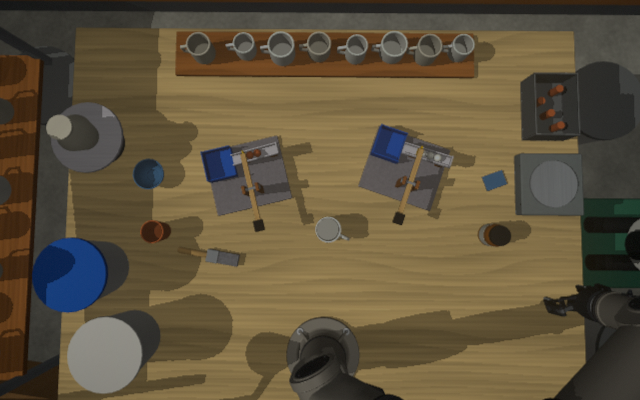

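The top view shows two dispensers, with their black pads at about (259,225) and (398,218). I'll zoom in to see which one holds the white balls.

Run:
```python
import cv2,numpy as np
t=cv2.imread("pics/top0.png"); s=cv2.imread("pics/scene0.png")
a=cv2.resize(t[115:240,350:475],(400,400),interpolation=cv2.INTER_CUBIC)
a2=cv2.resize(t[125:250,190:315],(400,400),interpolation=cv2.INTER_CUBIC)
cv2.imwrite("pics/z1.png",np.hstack([a2,a]))
b=cv2.resize(s[215:325,250:360],(400,400),interpolation=cv2.INTER_CUBIC)
b2=cv2.resize(s[145:235,300:390],(400,400),interpolation=cv2.INTER_CUBIC)
cv2.imwrite("pics/z2.png",np.hstack([b2,b]))
```

```text
(no output)
```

View pics/z1.png

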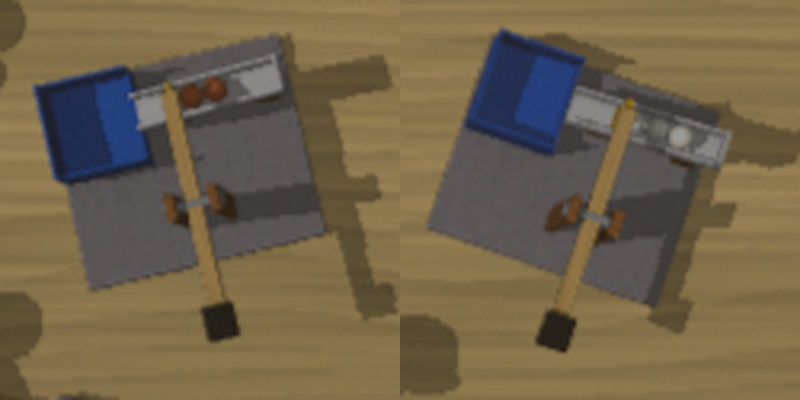

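View pics/z2.png

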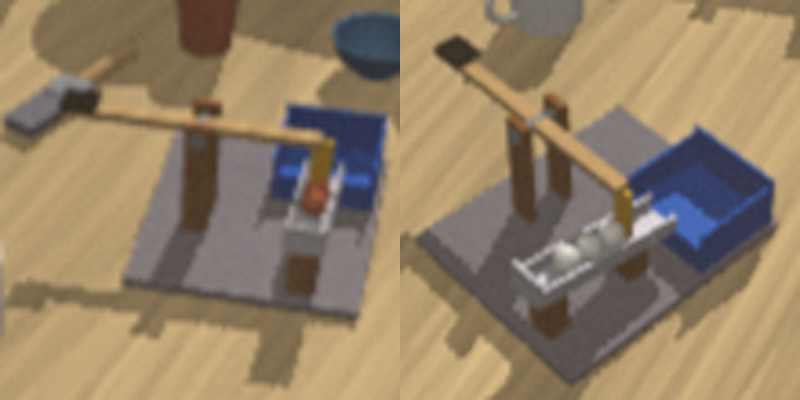

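The white balls are in the right-hand rack of the top view; its pad is at about (398,218) in top and (266,229) in scene. I'll triangulate the pad and the gate end.

```bash
cat > h.py <<'E'
import cv2,numpy as np
from bench import camera_model
C={n:camera_model(n) for n in("scene","top")}
def ray(n,p):
    m=C[n];K,R,t=[np.array(m[k]) for k in("intrinsics","R","t")]
    d=R.T@np.linalg.inv(K)@np.array([p[0],p[1],1.]);return -R.T@t,d/np.linalg.norm(d)
def plane(n,p,z):
    o,d=ray(n,p);return o+d*(z-o[2])/d[2]
def tri(ps,pt):
    o1,d1=ray("scene",ps);o2,d2=ray("top",pt)
    s=np.linalg.lstsq(np.c_[d1,-d2],o2-o1,rcond=None)[0]
    a,b=o1+s[0]*d1,o2+s[1]*d2;return (a+b)/2,np.linalg.norm(a-b)
def proj(n,X):
    m=C[n];q=np.array(m["intrinsics"])@(np.array(m["R"])@X+np.array(m["t"]));return q[:2]/q[2]
def dark(img,box,th=60):
    x0,y0,x1,y1=box;g=img[y0:y1,x0:x1].max(2)
    n,l,st,c=cv2.connectedComponentsWithStats((g<th).astype(np.uint8))
    return [(c[i]+[x0,y0],st[i]) for i in range(1,n) if st[i][4]>15]
E
python3 - <<'E'
from h import *
t=cv2.imread("pics/top0.png"); s=cv2.imread("pics/scene0.png")
dt=dark(t,(385,205,412,232)); ds=dark(s,(255,220,280,240));print(dt,ds)
pt,ps=dt[0][0],ds[0][0]
print("pad",tri(ps,pt),plane("top",pt,.125),plane("scene",ps,.125))
def yel(im,box):
    x0,y0,x1,y1=box;h=cv2.cvtColor(im[y0:y1,x0:x1],cv2.COLOR_BGR2HSV)
    m=cv2.inRange(h,(20,170,100),(35,255,255));n,l,st,c=cv2.connectedComponentsWithStats(m)
    return [(c[i]+[x0,y0],st[i]) for i in range(1,n) if st[i][4]>1]
print(yel(t,(410,135,430,160)),yel(s,(300,255,325,285)))
g=np.array([350+229/3.2,115+103/3.2]);gs=np.array([250+225/3.636,215+190/3.636])
print("gatetip",tri(gs,g),plane("top",g,.118))
pc=np.array([350+195/3.2,115+216/3.2]);print("pivot",plane("top",pc,.115))
# mug, jar
print("mug",plane("top",(328,230),.08),"jar",plane("top",(497,236),.095))
E
```

```text
[(array([398.5       , 218.19387755]), array([ 8,  7, 12, 13, 98], dtype=int32))] [(array([265.27272727, 229.31818182]), array([ 6,  7,  9,  6, 22], dtype=int32))]
pad (array([ 0.43605172, -0.22571528,  0.11889226]), np.float64(0.0034316403288567384)) [ 0.43456772 -0.225464    0.125     ] [ 0.4419544  -0.23057874  0.125     ]
[(array([421.4, 146.8]), array([11, 11,  2,  3,  5], dtype=int32))] [(array([312. , 268.5]), array([12, 13,  1,  2,  2], dtype=int32))]
gatetip (array([ 0.65309499, -0.29941625,  0.11226008]), np.float64(0.0025812989548392347)) [ 0.65091243 -0.29859291  0.118     ]
pivot [ 0.54300651 -0.26594338  0.115     ]
mug [ 0.39708581 -0.01578795  0.08      ] jar [ 0.38232301 -0.53250705  0.095     ]
```

Pad at about (0.436,-0.226,0.12), pad to pivot 114 mm (text: 115), lever heading -19°. I'll shut the jaws, turn them along the lever and move above the pad.

apply_moves([
  {"xyz":[0.01,0.02,0],"turn":0.074},
  {"xyz":[0.01,0.02,0],"turn":0.074},
  {"xyz":[0.01,0.02,0],"turn":0.074},
  {"xyz":[0.01,0.02,0],"turn":0.074},
  {"xyz":[0.01,0.02,0],"turn":0.074},
  {"xyz":[0.01,0.02,0],"turn":0.074},
  {"xyz":[0.01,0.02,0],"turn":0.074},
  {"xyz":[0.01,0.02,0],"turn":0.074},
  {"xyz":[0.01,0.02,0],"turn":0.074},
  {"xyz":[0.01,0.02,0],"turn":0.074},
  {"xyz":[0.01,0.02,0],"turn":0.074},
  {"xyz":[0.01,0.02,0],"turn":0.074},
], claw=1, squeeze=20)

```text
clock: 1.1
tcp_pos: [0.356, -0.3914, 0.4044]
orientation: [-2.549, -1.836, 0.0]
contact_force: [0.0, -0.2, 0.8]
grip_width: -0.0001
```

apply_moves([
  {"xyz":[0.01,0.02,0],"turn":0},
  {"xyz":[0.01,0.02,0],"turn":0},
  {"xyz":[0.01,0.02,0],"turn":0},
  {"xyz":[0.01,0.02,0],"turn":0},
  {"xyz":[0.01,0.02,0],"turn":0},
  {"xyz":[0.01,0.02,0],"turn":0},
  {"xyz":[0.01,0.02,-0.02],"turn":0},
  {"xyz":[0.01,0.026,-0.02],"turn":0},
  {"xyz":[0,0,-0.02],"turn":0},
  {"xyz":[0,0,-0.01],"turn":0},
  {"xyz":[0,0,0],"turn":0},
  {"xyz":[0,0,0],"turn":0},
])

```text
clock: 2.1
tcp_pos: [0.4354, -0.2274, 0.3346]
orientation: [-2.553, -1.829, 0.001]
contact_force: [-0.0, -1.1, 0.4]
grip_width: 0.0002
```

Run:
```python
from h import *
from bench import readout, grab_frame
o=readout.get_obs();print(o["clock"],o["tcp_pos"],o["orientation"],o["contact_force"],o["grip_width"],o["joints"])
z=[]
for n,b in(("scene",(225,170,325,270)),("top",(350,150,450,250))):
    f=grab_frame(n)[:,:,::-1].copy();cv2.imwrite(f"pics/{n}1.png",f)
    z.append(cv2.resize(f[b[1]:b[3],b[0]:b[2]],(400,400),interpolation=cv2.INTER_CUBIC))
cv2.imwrite("pics/z3.png",np.hstack(z))
print(proj("scene",o["tcp_pos"]-[0,0,.173]),proj("scene",np.array([.436,-.226,.125])))
```

```text
2.1 [ 0.43538737 -0.22735625  0.33457691] [-2.55305964e+00 -1.82926725e+00  1.34887856e-03] [-0.01981478 -1.06337242  0.41273182] 0.00017328343009416158 [ 0.6651466   0.28781575 -0.36325987  2.03576075  0.13592678  0.84166685
 -0.10273715]
[263.23911134 219.6646857 ] [264.54271663 227.96533939]
```

View pics/z3.png

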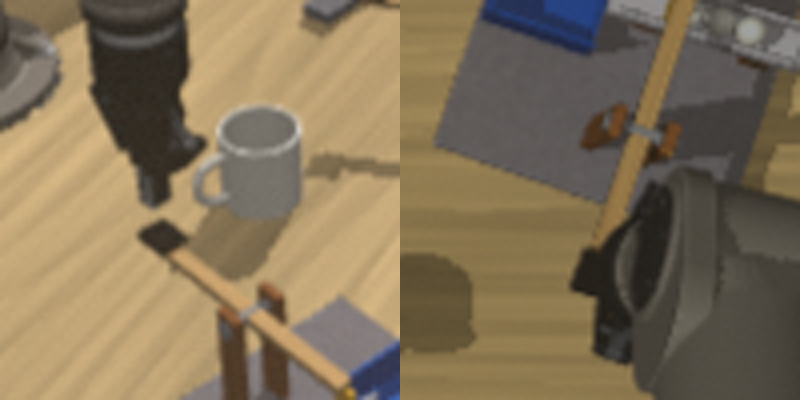

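The jaws are aligned, with the tip at (263,221) in scene, 36 mm above the pad at (266,229). Pressing down.

apply_moves([
  {"xyz":[0.002,0,-0.009],"turn":0},
  {"xyz":[0,0,-0.009],"turn":0},
  {"xyz":[0,0,-0.009],"turn":0},
  {"xyz":[0,0,-0.009],"turn":0},
  {"xyz":[0,0,-0.009],"turn":0},
  {"xyz":[0,0,-0.009],"turn":0},
  {"xyz":[0,0,-0.009],"turn":0},
  {"xyz":[0,0,-0.009],"turn":0},
  {"xyz":[0,0,0],"turn":0},
  {"xyz":[0,0,0],"turn":0},
  {"xyz":[0,0,0],"turn":0},
  {"xyz":[0,0,0],"turn":0},
])

```text
clock: 3.2
tcp_pos: [0.4385, -0.2268, 0.2627]
orientation: [2.551, 1.83, 0.002]
contact_force: [-0.6, -0.2, 5.5]
grip_width: -0.0002
```

```bash
cat > look.py <<'E'
from h import *
import sys
from bench import readout, grab_frame
k=sys.argv[1]
o=readout.get_obs();print(o["clock"],o["tcp_pos"],o["contact_force"])
z=[]
for n,b in(("scene",(255,220,355,320)),("top",(360,110,460,210))):
    f=grab_frame(n)[:,:,::-1].copy();cv2.imwrite(f"pics/{n}{k}.png",f)
    z.append(cv2.resize(f[b[1]:b[3],b[0]:b[2]],(400,400),interpolation=cv2.INTER_CUBIC))
cv2.imwrite(f"pics/z{k}.png",np.hstack(z))
E
python3 look.py 4
```

```text
3.2 [ 0.43851892 -0.22682688  0.26273235] [-0.6169485  -0.19040083  5.50383689]
```

View pics/z4.png

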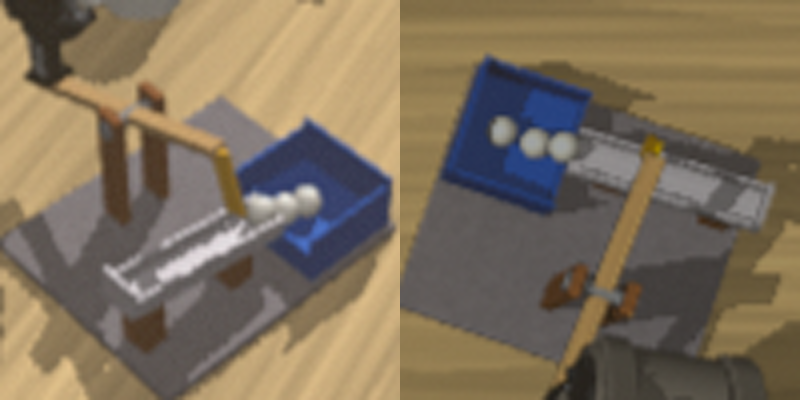

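The gate is up, 5.5 N on the pad, and the three balls are rolling into the tray at about (386,145) in top. I'll keep holding.

apply_moves([
  {"xyz":[0,0,0],"turn":0},
  {"xyz":[0,0,0],"turn":0},
  {"xyz":[0,0,0],"turn":0},
  {"xyz":[0,0,0],"turn":0},
  {"xyz":[0,0,0],"turn":0},
  {"xyz":[0,0,0],"turn":0},
  {"xyz":[0,0,0],"turn":0},
  {"xyz":[0,0,0],"turn":0},
  {"xyz":[0,0,0],"turn":0},
  {"xyz":[0,0,0],"turn":0},
  {"xyz":[0,0,0],"turn":0},
  {"xyz":[0,0,0],"turn":0},
])

```text
clock: 4.3
tcp_pos: [0.4385, -0.2268, 0.2628]
orientation: [2.551, 1.83, 0.002]
contact_force: [0.0, -1.3, 5.8]
grip_width: 0.0002
```

```bash
python3 look.py 5
```

```text
4.3 [ 0.4384956  -0.22679655  0.26279766] [ 4.76531020e-03 -1.27844920e+00  5.84910807e+00]
```

View pics/z5.png

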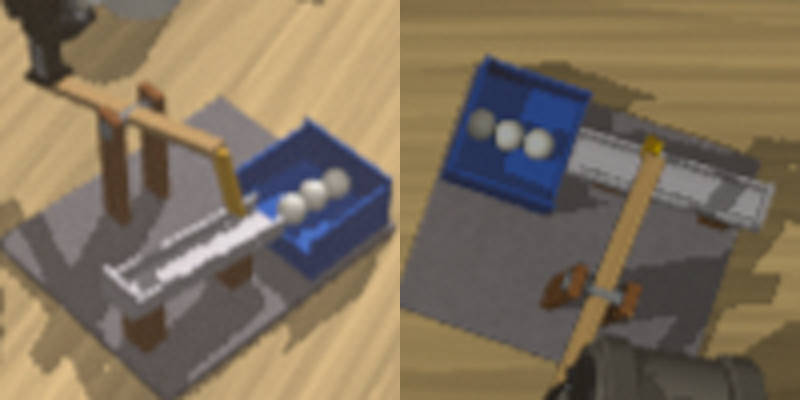

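All three balls are in the tray, at about (380–395,141–146) in top, and the chute is empty. Letting go straight up.

apply_moves([
  {"xyz":[0,0,-0.0],"turn":0},
  {"xyz":[0,0,0],"turn":0},
  {"xyz":[0,0,0.006],"turn":0},
  {"xyz":[0,0,0.006],"turn":0},
  {"xyz":[0,0,0.006],"turn":0},
  {"xyz":[0,0,0.006],"turn":0},
  {"xyz":[0,0,0.006],"turn":0},
  {"xyz":[0,0,0.006],"turn":0},
  {"xyz":[0,0,0.01],"turn":0},
  {"xyz":[0,0,0.02],"turn":0},
  {"xyz":[0,0,0.02],"turn":0},
  {"xyz":[0,0,0.02],"turn":0},
])

```text
clock: 5.4
tcp_pos: [0.4381, -0.2263, 0.3702]
orientation: [2.552, 1.832, 0.002]
contact_force: [0.8, -1.2, 0.5]
grip_width: -0.0001
```

apply_moves([
  {"xyz":[0,0,0.01],"turn":0},
  {"xyz":[0,0,0],"turn":0},
  {"xyz":[0,0,0],"turn":0},
  {"xyz":[0,0,0],"turn":0},
  {"xyz":[0,0,0],"turn":0},
  {"xyz":[0,0,0],"turn":0},
  {"xyz":[0,0,0],"turn":0},
  {"xyz":[0,0,0],"turn":0},
])

```text
clock: 6.07
tcp_pos: [0.4377, -0.2264, 0.3782]
orientation: [-2.552, -1.831, 0.001]
contact_force: [-0.5, -0.3, -0.1]
grip_width: 0.0003
```

```bash
python3 look.py 6
```

```text
6.0667 [ 0.43770635 -0.22643504  0.37817487] [-0.45657944 -0.25366171 -0.11331653]
```

View pics/z6.png

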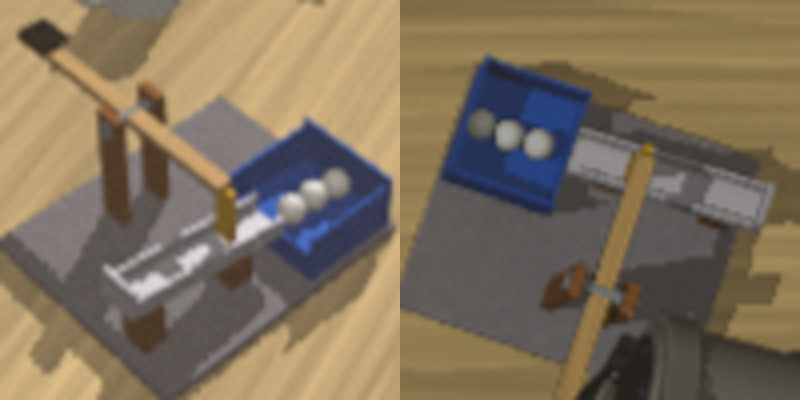

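View pics/scene6.png

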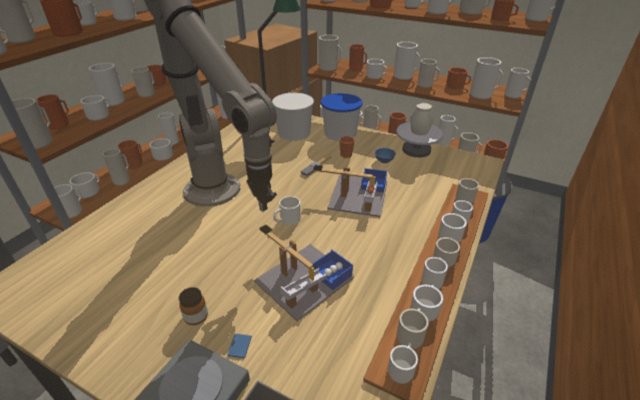

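The lever is level, the gate is shut, three balls are resting in the tray, and everything else looks unchanged. Handing in.

```bash
python3 -c "
from bench import r
print(r.hand_in())"
```

```text
the job is handed in; nothing more can be done
None
```

The job is done and handed in at about 6 s. I pressed the white dispenser's pad with the closed fingers, held it until all three balls had rolled into the blue tray, then lifted straight off.

- **Hold:** the pad took 5.5–5.8 N while the gate was up, against the 5 to 6 N given for the stop.
- **Last pictures:** the lever is back level and the gate is shut over an empty chute. The three balls lie still in the tray, in a row back from the far wall. The brown dispenser and the bystander objects look unmoved by eye.
- **Clearance:** the fingers stand about 80 mm above the pad, and the contact force reads near zero.
- **Disagreement:** the two camera views put the pad a few millimetres apart. The rays missed each other by 3.4 mm and met at a height of 119 mm, against 125 given. I aimed between the two views, and the press worked first time.

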